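# Close and tuck the hatch flap of a printer's electronics case

## Task

The lime-green hatch flap on the printer's low black electronics case stands open. With the fingertips, push on its outer face only to fold it down flat over the opening, then, keeping it down, push it by its raised step towards the aluminium lip as far as it will go, so that its free edge is tucked under the lip, stays there, and the hand is clear. Do not pinch the flap or touch its grey underside, and leave the glue stick, the jar and the printed bracket where they stand.

Things in the scene. Friction and masses are not known exactly. Their poses are not given: they have to be found in the camera images.
- case: the black electronics case (all sizes here are in mm), 220 (x) x 150 (y) x 55 high, fixed to the table; origin at the centre of its underside, z up, its x axis points from the flap's hinge towards the lip. An opening 94 x 72 in its top shows a green circuit board
- hinge_axis (a point): middle of the flap's hinge pin, a level steel rod along the case's y axis, 59 above the table; it slides along the case's x with the flap (62 behind the case's origin when fully back, towards the case's -x)
- flap (a joint): opening angle of the lime-green flap: 0 = flat over the opening, 1.57 = upright, 2.0 = limit (leaning away from the lip). A plate 100 long from hinge pin to free edge, 88 wide, 4 thick, its middle plane through the pin's axis. A weak spring (0.05 N m when flat) lifts it part open again (to 0.5 or more) if it is let go untucked
- tuck (a joint): how far the hinge pin and flap have slid in their slots towards the lip (case's +x): 0 = fully back, 0.018 = end stop, fully tucked. It slides stiffly (about 3 N) and stays where left. With the flap flat, its free edge reaches the lip's edge at 0.006 and lies 12 mm under the lip at 0.018
- step_foot (a point): on the flap's outer face (on top when flat; looks to the case's -x when upright), mid-width, 58 from the hinge pin: foot of the upright side of a thumb step, 7 high, 60 wide, facing the hinge and sloping off to the free edge. x: along the flap to the free edge, z: out of the outer face. A fingertip on its hinge side can hold the flap down and push it. Outer face is 61 above the table when flat
- flap_edge (a point): middle of the flap's free edge (half-way through its 4 thickness), 100 from the hinge pin
- lip_edge (a point): middle of the lower edge of the fixed aluminium retaining lip, on the side of the flap: the lip is 60 wide, its underside is 65 above the table, it is 4 thick and overhangs 18 in the case's +x direction from here to its upright. Solid: the flap cannot pass through it
- liner: grey plate 68 x 64 x 4 fixed on the flap's underside (the face that looks to the lip when upright), from 10 to 78 from the hinge pin; not to be touched. Origin and axes: on the hinge pin's axis, as the flap's (x to the free edge, z out of the outer face)
- glue_stick_mid (a point): bystander: centre of a standing orange glue stick, 28 diameter, 95 high
- nozzle_jar_mid (a point): bystander: centre of a standing glass jar with a black cap, 44 diameter, 55 high
- bracket_mid (a point): bystander: middle of a lime-green printed angle bracket, 50 x 35 and 50 high, standing on its foot (this point is 25 above the table)

How it is judged:
By the outcome, as a careful person would: the job done as asked, in the order asked, and still so for the second after the job is handed in, with the robot touching nothing.
It also fails if it takes over 38 s, if anything falls off the work surface, if the arm or the gripper's body presses on something with over 40 N, if the wrist force passes 120 N, or if a joint passes its speed limit or range.

## Robot

A 6-joint arm with a two-finger parallel gripper is mounted at the origin on the work surface. World frame = base frame: x ahead of the robot, y to its left, z up, the work surface at z = 0. Lengths are in m, angles in rad, forces in N, time in s.
With the tool pointing down it reaches from about 0.35 to 0.85 m from the base axis. Payload 8.1 kg.
Tool frame: the origin (TCP) lies at the very end of the fingers, on their centre line; the grasp point (between the pads) lies 19 mm behind it (bot.tcp_to_grasp is the distance from the TCP to the grasp point, in m); z points along the fingers, y is the direction in which the jaws open and shut (so a half turn about z gives the same grasp; the last joint's range is limited). The gripper opens to 85 mm and grips with 20 to 120 N. Pads are 22 mm wide; open, the fingers measure 114 mm over their backs; the gripper's body (76 mm by 85 mm) begins 54 mm behind the grasp point. The pads swing forward as they close: fully open they stand 13 mm farther back than shut.
Start: joints at [-0.085, 0.13, 1.488, -0, 1.523, -0.085], TCP at [0.6, 0, 0.231] pointing down, gripper open.
Joint ranges: [-2.96, 2.96], [-0.89, 2.26], [0.02, 2.5], [-1.34, 4.48], [0, 2.73], [-2.66, 2.66]. Speed limits (rad/s): [2.39, 2.39, 2.79, 3.14, 3.14, 3.14].

## Interface

Orientations are given as a rotation vector (axis times angle).
In Python, from workcell import bot gives the robot as it stands.
- The arm moves only by the tool send_rows, never from a script. Its argument "steps" is text: rows parted by semicolons, each of 7 numbers parted by spaces: the shift along the tool's x, y, z in cm, then the turn, a rotation vector about the tool's x, y, z in rad, then the opening, from 0 (shut) to 1 (fully open). A call has 1 to 20 rows; each row is the pose to reach, as a shift and turn from the pose measured when the call began, along the tool's axes at that moment; what a row does not reach only later rows make up. A row lasts 1/8 s, in which the tool goes at most 62.5 mm and 10.7 degrees, less where a joint would pass 70% of its speed; a pose out of reach is approached as far as the arm can. A call with a gripper value outside its range is refused whole. The fingers move at their own pace and stop on an object; "grip_force" is the grip in N (left out, the last holds). Time passes only in rows, so rows that repeat a pose let the fingers close. It gives the time, the measured TCP pose, the force and the opening at its end, in the units of the state.
- bot.sense(): the state, without advancing time (a new reading comes with each control period).
- bot.snapshot(name): name is "scene" or "side" or "wrist"; returns a dict with "img" (384x512x3 uint8, red, green, blue), "fov_y" (degrees; the focal length in pixels is half the picture's height over the tangent of half this angle, whatever the lens; pixels are square), "cx", "cy" (the principal point, pixels), "R" (3x3) and "t" (3): a world point X has camera coordinates R X + t. Camera axes: x right, y down, z forward; pixel columns grow to the right and rows downward; lengths in m; the calibration is good to about 2 mm. A picture is of the moment at which its call begins. There is no depth.
- bot.close_job(): hands the job in, once; it reports no verdict.
The state is a dict: "clock": time; "qpos": joint angles; "joint_vel": joint speeds; "joint_efforts": joint torques, N m; "position": TCP position; "orientation": TCP orientation; "wrist_force": force on the tool from outside, world axes, zero at the start; "ft_torque": the same for the moment, N m; "gripper_width": finger opening in m.
Only numpy, scipy, OpenCV 4.12 (cv2) and the standard library are available. Lean on these libraries where they do the work, as an engineer would, in place of code of your own. Each camera call takes 0.05 s, during which the arm holds its last target. There are 200 camera calls.

## Working session

There is one attempt and no reset: what is moved stays moved. The work goes in short steps, Python scripts to look and compute and a tool call to move; the robot and the scene stay as the last step left them, time stands still between calls to the robot, and variables do not carry over. Pictures are saved under pics/ and viewed, about 8 in all and at most 12, crops included, and the job is handed in when it is done.

Besides the shell and the picture viewer there is one more tool, called after "Call:" by a JSON object that holds its "api" and its "payload". send_rows: Moves the arm, as the interface text tells. Its arguments: {"type":"object","properties":{"steps":{"type":"string"},"grip_force":{"type":"number"}},"required":["steps"]}

```bash
mkdir -p pics; ls
cat > look.py <<'E'
from workcell import bot
import cv2,numpy as np,pickle,sys
def snap(n,tag):
    s=bot.snapshot(n); cv2.imwrite(f'pics/{tag}_{n}.png',s['img'][:,:,::-1]); pickle.dump(s,open(f'{tag}_{n}.pkl','wb')); return s
def load(tag,n): return pickle.load(open(f'{tag}_{n}.pkl','rb'))
def ray(s,u,v):
    f=s['img'].shape[0]/2/np.tan(np.radians(s['fov_y'])/2)
    R=np.array(s['R']);t=np.array(s['t']); d=R.T@np.array([(u-s['cx'])/f,(v-s['cy'])/f,1]); return -R.T@t,d
def onz(s,u,v,z):
    c,d=ray(s,u,v); return c+d*(z-c[2])/d[2]
def proj(s,X):
    f=s['img'].shape[0]/2/np.tan(np.radians(s['fov_y'])/2)
    p=np.array(s['R'])@np.array(X)+np.array(s['t']); return [s['cx']+f*p[0]/p[2],s['cy']+f*p[1]/p[2]]
def tri(s1,p1,s2,p2):
    c1,d1=ray(s1,*p1);c2,d2=ray(s2,*p2)
    a=np.linalg.lstsq(np.c_[d1,-d2],c2-c1,rcond=None)[0]
    A=c1+a[0]*d1;B=c2+a[1]*d2; return (A+B)/2,np.linalg.norm(A-B)
E
python3 - <<'E'
from look import *
for n in('scene','side','wrist'):
    s=snap(n,'a'); print(n,s['fov_y'],s['cx'],s['cy'],-np.array(s['R']).T@s['t'])
a,b=[cv2.imread(f'pics/a_{n}.png') for n in('scene','side')]
print(bot.sense())
E
```

```text
pics
scene 45.88603807686753 256.58950975397437 184.4615786006977 [1.27137729 0.18579846 0.57542664]
side 55.27248552515845 253.9903269649567 188.60220730212666 [ 0.17477998 -0.4220869   0.45861177]
wrist 58.54601149403837 256.25915628721685 189.73222504586943 [0.60045271 0.07375255 0.37242278]
{'clock': 0.15, 'qpos': array([-8.54373208e-02,  1.31001095e-01,  1.48902987e+00,  1.28218745e-06,
        1.52300564e+00, -8.53947739e-02]), 'joint_vel': array([-5.39648098e-06, -7.76081423e-04, -2.36949420e-03,  3.47348379e-04,
       -8.59019143e-06,  2.28840019e-04]), 'joint_efforts': array([ 1.01583330e-03, -5.70061326e+01, -5.01160097e+01, -1.39109225e-04,
        9.69119486e-03, -7.10949371e-05]), 'position': array([5.99575462e-01, 3.67786422e-05, 2.30476996e-01]), 'orientation': array([-2.22070702e+00, -2.22061240e+00,  1.45910136e-03]), 'wrist_force': array([-1.12248912, -1.1548561 , -0.47606582]), 'ft_torque': array([-0.01563951,  0.03808034,  0.07422095]), 'gripper_width': 0.08554972533234738}
```

View pics/a_scene.png

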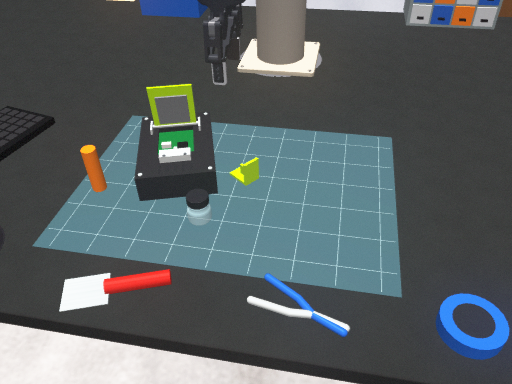

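View pics/a_side.png

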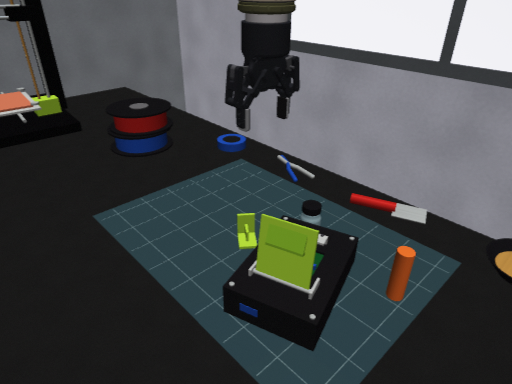

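View pics/a_wrist.png

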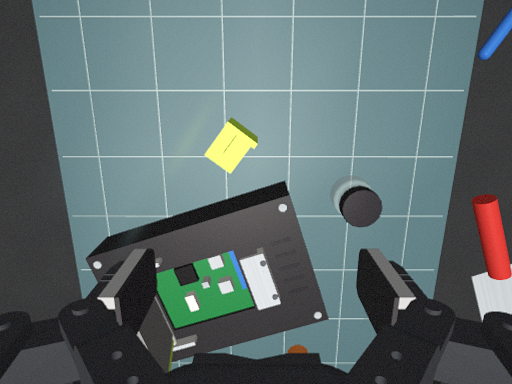

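The scene and side views show the case with its hinge towards the robot and its lip facing away. The flap is near upright, the glue stick is on the -y side, and the jar and bracket are past the case and beside it. The wrist view shows the corner screws at about (97,265), (282,208) and (318,315).

Run:
```python
from look import *
def cen(s,u,v,r=6,thr=140):
    g=s['img'].min(2).astype(float); w=g[v-r:v+r+1,u-r:u+r+1].copy(); w-=np.median(w); w[w<40]=0
    yy,xx=np.mgrid[v-r:v+r+1,u-r:u+r+1]; return (xx*w).sum()/w.sum(),(yy*w).sum()/w.sum()
W,S,C=[load('a',n) for n in('wrist','side','scene')]
pw={k:cen(W,*p) for k,p in{'-+':(97,265),'++':(282,208),'+-':(318,315)}.items()}
ps={k:cen(S,*p) for k,p in{'-+':(232,284),'--':(312,317),'+-':(352,239)}.items()}
pc={k:cen(C,*p) for k,p in{'++':(211,168),'+-':(143,176)}.items()}
for n,s,p in(('w',W,pw),('s',S,ps),('c',C,pc)):
    q={k:onz(s,*v,.055) for k,v in p.items()}
    for k in q: print(n,k,np.round(p[k],1),np.round(q[k],4))
    if '-+' in q:
        print('centre',(q['-+']+q['+-'])/2)
# lime flap contour in each view
for n,s in(('scene',C),('side',S)):
    h=cv2.cvtColor(s['img'],cv2.COLOR_RGB2HSV); m=cv2.inRange(h,(25,120,80),(45,255,255))
    cs=cv2.findContours(m,0,2)[0]
    for c in cs:
        if cv2.contourArea(c)>60: print(n,cv2.contourArea(c),cv2.approxPolyDP(c,2.5,True)[:,0].tolist())
print(tri(W,pw['-+'],S,ps['-+']),tri(W,pw['+-'],S,ps['+-']))
v=[cv2.resize(cv2.imread('pics/a_side.png')[190:340,200:420],None,fx=2.6,fy=2.6),]
cv2.imwrite('pics/c1.png',v[0])
```

```text
w -+ [ 96.9 264.6] [ 0.4347 -0.1029  0.055 ]
w ++ [282.3 207.4] [ 0.6255 -0.0399  0.055 ]
w +- [317.4 315. ] [ 0.6664 -0.1638  0.055 ]
centre [ 0.55051211 -0.13334568  0.055     ]
s -+ [231.3 283.2] [ 0.4355 -0.1013  0.055 ]
s -- [312.1 316.1] [ 0.4762 -0.225   0.055 ]
s +- [351.4 237.8] [ 0.6663 -0.1623  0.055 ]
centre [ 0.5508989  -0.13176424  0.055     ]
c ++ [210.1 167.6] [ 0.6205 -0.0402  0.055 ]
c +- [139.5 174. ] [ 0.6607 -0.1658  0.055 ]
scene 453.5 [[258, 158], [241, 163], [230, 174], [245, 185], [258, 177]]
scene 722.5 [[191, 84], [146, 87], [156, 125], [166, 124], [158, 121], [153, 97], [187, 95], [190, 121], [168, 124], [195, 121]]
side 3842.0 [[237, 214], [239, 248], [258, 245], [256, 269], [309, 288], [318, 230], [261, 214], [257, 244], [254, 213]]
side 363.5 [[32, 97], [42, 108], [35, 111], [38, 115], [61, 111], [54, 95], [48, 98], [40, 96], [39, 99]]
(array([ 0.43502871, -0.10218474,  0.05599029]), np.float64(0.000381031434757145)) (array([ 0.66585598, -0.16285031,  0.05580525]), np.float64(0.0008564876382613441))
```

View pics/c1.png

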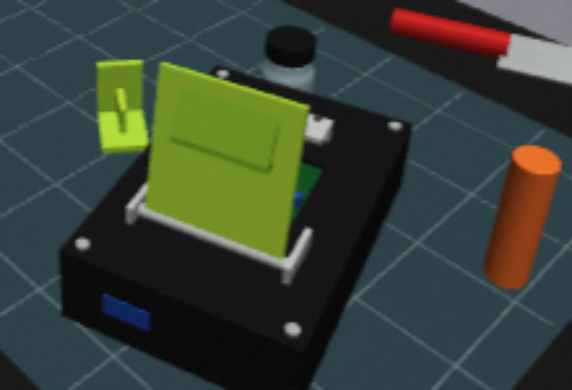

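The crop shows the flap standing near upright with its step in the upper half, and white hinge brackets on both sides. The screw positions agree across two views to within 1 mm. Next I work out the case frame, the flap angle and the first waypoints.

```bash
cat >> look.py <<'E'
from scipy.spatial.transform import Rotation as Ro
YAW=np.radians(18.3); CX=np.array([np.cos(YAW),np.sin(YAW),0]); CY=np.array([-np.sin(YAW),np.cos(YAW),0]); O=np.array([.5507,-.1325,0])
def tocase(p): d=np.array(p)-O; return np.array([d@CX,d@CY,d[2]])*1000
def toworld(c): c=np.array(c)/1000; return O+c[0]*CX+c[1]*CY+np.array([0,0,c[2]])
def rel(c):  # shift in tool axes (cm) to bring TCP to case point c (mm), and turn to align tool x with case x
    s=bot.sense(); R=Ro.from_rotvec(s['orientation']); T=Ro.from_matrix(np.c_[CX,-CY,[0,0,-1]])
    return np.round(R.inv().apply(toworld(c)-s['position'])*100,2),np.round((R.inv()*T).as_rotvec(),3)
E
python3 - <<'E'
from look import *
S,C,W=[load('a',n) for n in('side','scene','wrist')]
for a,b in(((261,214),(191,84)),((318,230),(148,87)),((309,288),(156,125))):
    p,e=tri(S,a,C,b); print(np.round(tocase(p),1),e)
# bystanders
print('glue top',tocase(onz(S,403,249,.095)),'jar top',tocase(onz(W,361,207,.055)),'bracket foot',tocase(onz(S,247,245,0)))
for c in((-125,0,230),(-125,0,105)): print(c,rel(c))
E
```

```text
[-47.7  44.  158.3] 0.0004303367068981933
[-46.5 -41.6 159.5] 0.0036344685074847947
[-60.6 -42.2  63.4] 0.003781925749032574
glue top [  56.85907841 -151.74038394   95.        ] jar top [173.61215883  40.64505566  55.        ] bracket foot [ 52.18353133 123.42356296   0.        ]
(-125, 0, 230) (array([-17.18, -16.75,   0.07]), array([-1.000e-03,  1.000e-03,  1.251e+00]))
(-125, 0, 105) (array([-17.18, -16.74,  12.57]), array([-1.000e-03,  1.000e-03,  1.251e+00]))
```

Call:
{"api": "send_rows", "payload": {"steps": "-2.1 -2.1 0 0 0 0.156 0.5; -4.3 -4.2 0 0 0 0.313 0; -6.4 -6.3 0 0 0 0.469 0; -8.6 -8.4 0 0 0 0.626 0; -10.7 -10.5 0 0 0 0.782 0; -12.9 -12.6 0 0 0 0.938 0; -15.0 -14.7 0 0 0 1.095 0; -17.2 -16.75 0 0 0 1.251 0; -17.2 -16.75 0 0 0 1.251 0; -17.2 -16.75 3 0 0 1.251 0; -17.2 -16.75 6 0 0 1.251 0; -17.2 -16.75 9 0 0 1.251 0; -17.2 -16.75 12 0 0 1.251 0; -17.2 -16.75 12 0 0 1.251 0; -17.2 -16.75 12 0 0 1.251 0"}}

```text
clock: 2.02
position: [0.4327, -0.1718, 0.1118]
orientation: [3.101, 0.502, -0.001]
wrist_force: [0.2, -0.0, 0.4]
gripper_width: 0.0
```

Run:
```python
from look import *
s=bot.sense(); print(s['clock'],tocase(s['position']),s['wrist_force'],s['gripper_width'],rel((-50,0,105)))
S=snap('side','b')
print(proj(S,s['position']))
cv2.imwrite('pics/c2.png',cv2.resize(cv2.imread('pics/b_side.png')[120:340,170:420],None,fx=2.6,fy=2.6))
```

```text
2.025 [-124.42518704   -0.28014205  111.76868835] [ 0.16608683 -0.01290179  0.41928585] 3.0720330995900045e-05 (array([ 7.44, -0.01,  0.67]), array([-0.   ,  0.001,  0.002]))
[np.float64(263.38416532888186), np.float64(280.74076829114773)]
```

View pics/c2.png

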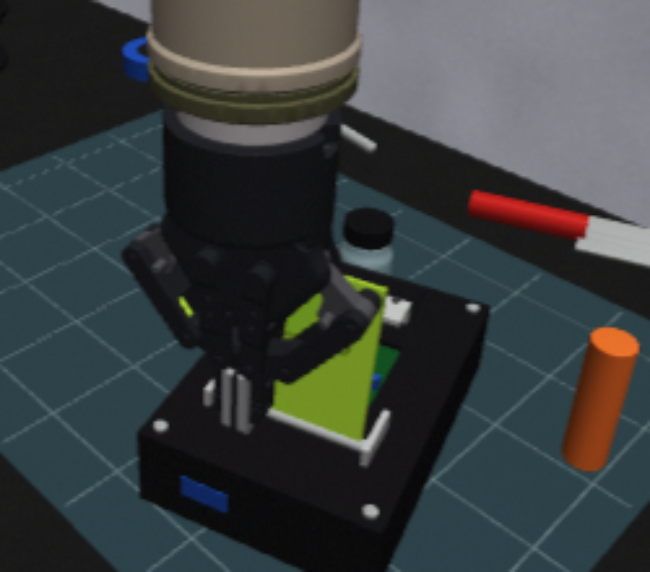

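The fingertips are shut behind the outer face. The tip sits at about (240,428) in the crop and was predicted at (242,418). Next I fold the flap along its arc.

Call:
{"api": "send_rows", "payload": {"steps": "2 0 0.4 0 0 0 0; 3.9 0 0.68 0 0 0 0; 4.5 0 0.68 0 0 0 0; 5.05 0 0.68 0 0 0 0; 5.6 0 0.72 0 0 0 0; 6.15 0 0.78 0 0 0 0; 6.7 0 0.95 0 0 0 0; 7.25 0 1.2 0 0 0 0; 7.8 0 1.5 0 0 0 0; 8.25 0 1.9 0 0 0 0; 8.65 0 2.3 0 0 0 0; 9.0 0 2.8 0 0 0 0; 9.3 0 3.3 0 0 0 0; 9.5 0 3.9 0 0 0 0; 9.6 0 4.2 0 0 0 0; 9.7 0 4.5 0 0 0 0; 9.7 0 4.7 0 0 0 0; 9.7 0 4.85 0 0 0 0; 9.7 0 4.95 0 0 0 0; 9.7 0 4.95 0 0 0 0"}}

```text
clock: 4.58
position: [0.5251, -0.1416, 0.0628]
orientation: [3.1, 0.502, 0.001]
wrist_force: [0.4, 0.4, 0.9]
gripper_width: 0.0001
```

Run:
```python
from look import *
s=bot.sense(); print(s['clock'],tocase(s['position']),s['wrist_force'],s['gripper_width'],rel((-27,0,61)))
for n in('side','scene'): S=snap(n,'d'); print(proj(S,toworld((44,0,65))),proj(S,toworld((38,0,59))))
a=cv2.resize(cv2.imread('pics/d_side.png')[150:340,200:400],None,fx=2,fy=2)
b=cv2.resize(cv2.imread('pics/d_scene.png')[60:202,110:260],None,fx=2.67,fy=2.67)
b=cv2.resize(b,(400,380)); cv2.imwrite('pics/c3.png',np.hstack([a,b]))
```

```text
4.575 [-27.17787784  -0.60953332  62.80249847] [0.36702597 0.35115233 0.94559327] 7.236324877731054e-05 (array([ 0.02, -0.06,  0.18]), array([ 0.001, -0.   ,  0.001]))
[np.float64(306.71322513538183), np.float64(239.69628693354662)] [np.float64(305.1781315916487), np.float64(244.33920566351435)]
[np.float64(174.60580218657608), np.float64(151.01084581082046)] [np.float64(175.04970508379026), np.float64(151.75413719514563)]
```

View pics/c3.png

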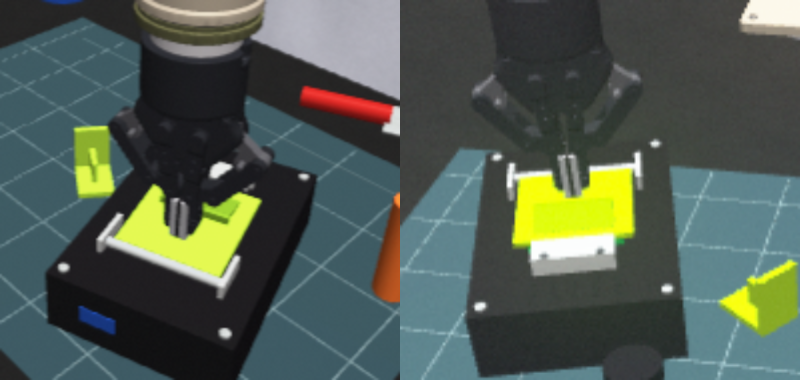

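Both views show the flap nearly flat, with its free edge just short of the lip and a sliver of gap still visible. I press down gently first.

Call:
{"api": "send_rows", "payload": {"steps": "0 0 0.1 0 0 0 0; 0 0 0.2 0 0 0 0; 0 0 0.25 0 0 0 0; 0 0 0.25 0 0 0 0"}}

```text
clock: 5.18
position: [0.5252, -0.1417, 0.0609]
orientation: [3.1, 0.502, 0.001]
wrist_force: [-2.0, 1.2, 4.9]
gripper_width: 0.0
```

Run:
```python
from look import *
s=bot.sense(); print(s['clock'],tocase(s['position']),s['wrist_force'])
```

```text
5.175 [-27.05105566  -0.71815608  60.85147979] [-2.04634657  1.19073242  4.87463361]
```

Call:
{"api": "send_rows", "payload": {"steps": "0.3 0.07 0.07 0 0 0 0; 0.6 0.07 0.08 0 0 0 0; 0.9 0.07 0.08 0 0 0 0; 1.1 0.07 0.08 0 0 0 0; 1.2 0.07 0.08 0 0 0 0; 1.3 0.07 0.08 0 0 0 0; 1.4 0.07 0.08 0 0 0 0; 1.5 0.07 0.08 0 0 0 0; 1.5 0.07 0.08 0 0 0 0"}}

```text
clock: 6.3
position: [0.5396, -0.1371, 0.0607]
orientation: [3.101, 0.502, 0.0]
wrist_force: [-3.9, 4.2, 8.6]
gripper_width: -0.0001
```

Run:
```python
from look import *
s=bot.sense(); f=s['wrist_force'];print(s['clock'],tocase(s['position']),f@CX,f@CY,f[2])
S=snap('scene','e')
cv2.imwrite('pics/c4.png',cv2.resize(S['img'][90:200,115:235,::-1],None,fx=5,fy=5,interpolation=2))
```

```text
6.3 [-12.00800383  -0.89003585  60.69267904] -2.391888712863873 5.262099890209688 8.611257636764599
```

View pics/c4.png

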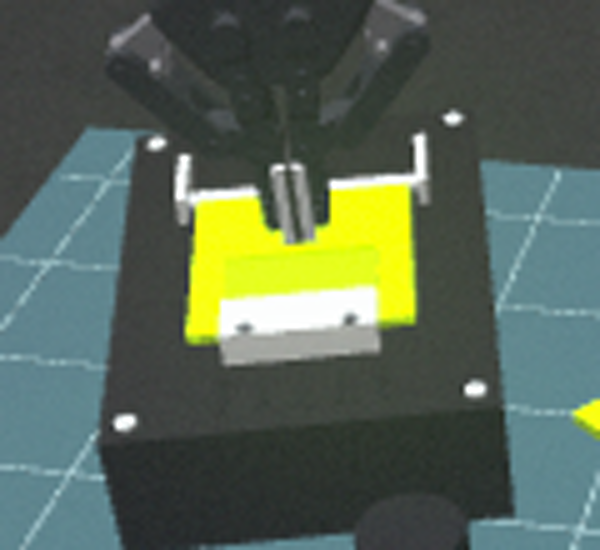

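The free edge now looks tucked under the lip's front edge. The measured force is 8.6 N down and about 2.4 N along the push. I keep pushing to the end stop.

Call:
{"api": "send_rows", "payload": {"steps": "0.2 -0.03 0.04 0 0 0 0; 0.4 -0.03 0.04 0 0 0 0; 0.6 -0.03 0.04 0 0 0 0; 0.8 -0.03 0.04 0 0 0 0; 1.0 -0.03 0.04 0 0 0 0; 1.15 -0.03 0.04 0 0 0 0; 1.3 -0.03 0.04 0 0 0 0; 1.45 -0.03 0.04 0 0 0 0; 1.6 -0.03 0.04 0 0 0 0; 1.6 -0.03 0.04 0 0 0 0"}}

```text
clock: 7.6
position: [0.5534, -0.1326, 0.0605]
orientation: [3.1, 0.502, -0.004]
wrist_force: [-7.4, -2.3, 8.5]
gripper_width: -0.0001
```

Run:
```python
from look import *
s=bot.sense(); f=s['wrist_force'];print(s['clock'],tocase(s['position']),f@CX,f@CY,f[2])
```

```text
7.6 [ 2.52578189 -0.95469429 60.45419657] -7.696168774584737 0.1482138098416528 8.486659331372193
```

Call:
{"api": "send_rows", "payload": {"steps": "0.2 0 0.02 0 0 0 0; 0.35 0 0.02 0 0 0 0; 0.5 0 0.02 0 0 0 0; 0.5 0 0.02 0 0 0 0"}}

```text
clock: 8.1
position: [0.5538, -0.1326, 0.0597]
orientation: [3.1, 0.501, -0.02]
wrist_force: [-21.9, -6.4, 16.3]
gripper_width: -0.0004
```

Run:
```python
from look import *
s=bot.sense(); f=s['wrist_force'];print(s['clock'],tocase(s['position']),f@CX,f@CY,f[2])
```

```text
8.1 [ 2.89386521 -1.01575316 59.73721338] -22.769942891697028 0.8038127780311399 16.31814571929951
```

A hard stop at TCP x = 2.9 mm, where 3 was predicted. I unload by lifting straight up, then clear the hand.

Call:
{"api": "send_rows", "payload": {"steps": "0.1 0 0 0 0 0 0; 0 0 -0.2 0 0 0 0; 0 0 -0.6 0 0 0 0; -0.2 0 -1.5 0 0 0 0; -0.6 0 -4 0 0 0 0; -2 0 -8 0 0 0 0; -5 0 -12 0 0 0 0; -9 0 -15 0 0 0 0; -13 0 -16 0 0 0 0; -13 0 -16 0 0 0 0; -13 0 -16 0 0 0 0"}}

```text
clock: 9.48
position: [0.4329, -0.1731, 0.2219]
orientation: [3.1, 0.501, -0.017]
wrist_force: [-0.0, -0.8, 0.0]
gripper_width: 0.0002
```

Run:
```python
from look import *
s=bot.sense(); print(s['clock'],tocase(s['position']),s['wrist_force'])
for n in('side','scene','wrist'):
    S=snap(n,'f')
    print(n,'corner pred (tucked, -44,+-44,61)',[np.round(proj(S,toworld((-44,y,61))),0).tolist() for y in(44,-44)],'edge (56,+-44,61)',[np.round(proj(S,toworld((56,y,61))),0).tolist() for y in(44,-44)])
    h=cv2.cvtColor(S['img'],cv2.COLOR_RGB2HSV); m=cv2.inRange(h,(25,120,80),(45,255,255))
    for c in cv2.findContours(m,0,2)[0]:
        if cv2.contourArea(c)>300: print(cv2.approxPolyDP(c,2,True)[:,0].tolist())
a=cv2.resize(cv2.imread('pics/f_side.png')[190:340,200:400],(400,300))
b=cv2.resize(cv2.imread('pics/f_scene.png')[90:202,110:260],(400,300)); cv2.imwrite('pics/c5.png',np.hstack([a,b]))
```

```text
9.475 [-124.6332972    -1.53171057  221.90676282] [-0.03894091 -0.81791086  0.04709152]
side corner pred (tucked, -44,+-44,61) [[261.0, 263.0], [313.0, 282.0]] edge (56,+-44,61) [[286.0, 231.0], [333.0, 245.0]]
[[286, 230], [262, 262], [314, 280], [333, 244], [325, 242], [320, 245], [292, 236], [291, 231]]
[[237, 214], [239, 248], [255, 247], [257, 244], [254, 234], [254, 213]]
[[32, 97], [39, 101], [42, 108], [35, 111], [38, 115], [61, 111], [58, 99], [54, 95], [48, 98], [46, 95], [40, 96], [39, 99]]
scene corner pred (tucked, -44,+-44,61) [[196.0, 127.0], [154.0, 130.0]] edge (56,+-44,61) [[198.0, 154.0], [152.0, 158.0]]
[[258, 158], [241, 163], [230, 174], [245, 185], [258, 177]]
[[196, 127], [154, 131], [152, 157], [158, 156], [159, 149], [186, 146], [191, 148], [191, 153], [197, 153]]
wrist corner pred (tucked, -44,+-44,61) [[203.0, 76.0], [308.0, 76.0]] edge (56,+-44,61) [[197.0, -65.0], [314.0, -65.0]]
[[199, 0], [203, 71], [308, 71], [312, 0]]
```

View pics/c5.png

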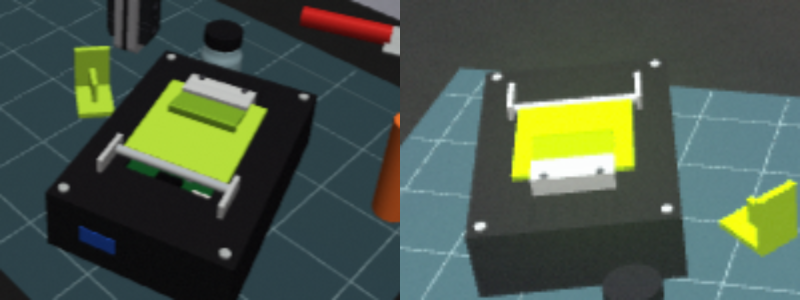

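The flap is flat and tucked under the lip. Its corners match the fully tucked prediction to within 1–2 px in the side and scene views, the bracket outline is unchanged, and the hand is clear. I hand it in.

```bash
python3 -c "
from workcell import bot
print(bot.close_job())"
```

```text
the job is handed in; nothing more can be done
None
```

The flap is folded flat and tucked under the lip as far as it goes, and I have handed the job in at about 9.6 s on the robot's clock.

- **What I did:** With the fingers shut, I pushed the flap down by its outer face and pressed it flat. The tip sat at 60.85 mm with about 5 N, against a face height of 61 mm. Holding it down, I pushed it towards the lip to a hard stop. The stop came at TCP x = 2.9 mm in the case frame, where 3 mm means fully tucked, at about 23 N. I then lifted straight up and moved the hand clear.
- **Last checks:** In the side and scene views the flap's corners match the fully tucked position within about 2 px. The wrist view was about 5 px off at the hinge end. The flap stayed down after release and the wrist force was back to about 0.
- **Bystanders:** The bracket's outline in the images did not change. I did not re-measure the jar and glue stick after the move, but no move went near them.
- **Uncertain:** During the first part of the slide, friction under the pressing tip moved the flap along with the tip. In that picture the tip looked slightly short of the step. The final push ended at the x position expected with the tip against the step at the end stop.

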